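# Find the loose drill guide in the sliding-lid box

### The job

Three drill guide blocks stand in the sliding-lid parts box, but only one of them is loose: slide the lid open, feel which one it is, and lift it out. Lay it upright and centred in the channel of the saddle without dropping it (the cheeks leave no room for fingers beside it, so set it down on the bench on the way and take it again by its ends), and push the lid fully shut against its frame. Leave the other things on the bench where they are.

Things in the scene. Friction and masses are not known exactly. Their poses are not given: they have to be found in the camera images.
- guide_a: One of three identical blue blocks: 64 (own x) x 24 (y) x 32 mm high, 130 g, three steel bushings on top; origin centre of underside. They stand on the box floor, long axis across the box (within 15 deg). Hidden studs hold two of them: tugged or nudged they rattle 2-3 mm and stop. One lifts straight out. Which is loose, and which name is where, varies; only feeling tells.
- guide_b: One of three identical blue blocks: 64 (own x) x 24 (y) x 32 mm high, 130 g, three steel bushings on top; origin centre of underside. They stand on the box floor, long axis across the box (within 15 deg). Hidden studs hold two of them: tugged or nudged they rattle 2-3 mm and stop. One lifts straight out. Which is loose, and which name is where, varies; only feeling tells.
- guide_c: One of three identical blue blocks: 64 (own x) x 24 (y) x 32 mm high, 130 g, three steel bushings on top; origin centre of underside. They stand on the box floor, long axis across the box (within 15 deg). Hidden studs hold two of them: tugged or nudged they rattle 2-3 mm and stop. One lifts straight out. Which is loose, and which name is where, varies; only feeling tells.
- parts_box: Opaque wooden box fixed to the bench; origin centre of underside. 96 (own x) x 250 mm (own y) outside, 82 x 236 inside, walls 7 mm, inner floor 6 mm and wall tops 46 mm above the bench. Blocks stand on its centre line at about y = -60, 0, +60 mm (each within 5). Dark runners, 111 mm over all, 59 mm high, carry the lid and go on beyond the box to y = +361 mm.
- frame_bar (a point): Top centre of the dark cross bar at the box's -y end, 8 mm thick, 58 mm above the bench: the frame that the lid closes against.
- lid (a joint): Slide of the lid along the box's own y: 0 = shut against the frame bar, +0.232 m = fully open (end stop). Friction 1.5 N, damping 8 N s/m; it stays where it is left. Plywood plate 88 x 242 x 6 mm, top 53 mm above the bench; shut, it covers the whole box.
- lid_handle (a point): Top centre of the lid's dark wooden handle: a bar 60 mm along the box's x, 12 mm thick along its y, standing 22 mm above the lid, top 75 mm above the bench, 24 mm behind the lid's leading (-y) edge.
- saddle_seat (a point): Seat centre of the fixed saddle, 10 mm above the bench, on top of a plywood base 60 (own x) x 86 mm (y). Two aluminium cheeks, 56 mm long in x, 12 thick, 36 high, inner faces at y = +-15 mm, make a channel along x, open at both ends. A block lies in it along x, ends 4 mm beyond the cheeks: fingers fit only at its ends.
- glue_bottle: white squeeze bottle of wood glue with an orange nozzle, upright, 58 mm across, 197 mm high. A bystander; origin at the centre of its underside.
- tape_roll: roll of black tape lying flat, 110 mm across, 45 mm high. A bystander; origin at the centre of its underside.
- drill_battery: black drill battery, 88x83x52 mm. A bystander; origin at the centre of its underside.
- walnut_block: dark wood offcut, 45x140x28 mm (long in y). A bystander; origin at the centre of its underside.

How it is judged:
By the outcome, as a careful person would: the job done as asked, in the order asked, and still so for the second after the job is handed in, with the robot touching nothing.
It also fails if it takes over 72 s, if anything falls off the work surface, if the arm or the gripper's body presses on something with over 40 N, if the wrist force passes 120 N, or if a joint passes its speed limit or range.

### The arm

A 7-joint arm with a two-finger parallel gripper is mounted at the origin on the work surface; the furniture and walls round the work are solid. World frame = base frame: x ahead of the robot, y to its left, z up, the work surface at z = 0. Lengths are in m, angles in degrees, forces in N, time in s.
With the tool pointing down it reaches from about 0.425 to 0.875 m from the base axis. Payload 4.7 kg.
Tool frame: the origin (TCP) lies between the finger pads; the fingertips stand env.tip_reach ahead of it and the grasp point (between the pads) lies 2 mm behind it (env.tip_reach is the distance from the TCP to the fingertips, in m); z points along the fingers, y is the line along which they close (so a half turn about z gives the same grasp; the last joint's range is limited). The gripper opens to 87 mm and grips with 3 to 60 N. Pads are 19 mm wide; open, the fingers measure 117 mm over their backs; the gripper's body (75 mm by 190 mm) begins 51 mm behind the grasp point.
Start: joints at [71.969, 18.392, -4.016, 83.108, 1.295, 78.541, -3.26], TCP at [0.21, -0.615, 0.24] pointing down, gripper open.
Joint ranges: [-163.93, 163.93], [-17.29, 119.83], [-79.2, 71.16], [3.27, 140.29], [-89.18, 269.18], [5.43, 117.66], [-154.24, 154.24]. Speed limits (degrees/s): [147.25, 147.25, 180, 180, 180, 180, 180].

### API

Orientations are given as [roll, pitch, yaw] about the fixed x, y, z axes, in that order (R = Rz(yaw) Ry(pitch) Rx(roll)).
In Python, from cell import env gives the robot as it stands.
- The arm moves only by the shell command python3 steer.py [FORCE], which reads ROWS from standard input. ROWS is 1 to 8 rows, parted by a bar, with the numbers parted by spaces; each row has 5 numbers: dx, dy, dz in m, then a turn about the tool's z in degrees, then the finger opening in m; each row is the pose to reach, as a shift and turn from the pose commanded when the command began, along the tool's axes at that moment; what a row does not reach only later rows make up. A row lasts 1/12 s, in which the tool goes at most 0.0417 m and 7.16 degrees, less where a joint would pass 70% of its speed; a pose out of reach is approached as far as the arm can. The fingers move at their own pace and stop on an object; FORCE is the grip in N (left out, the last holds). Time passes only in rows, so rows that do not move let the fingers close. It prints the time, the measured TCP pose, the force, the opening and the grip force at its end. Input that does not fit is refused with a message, and nothing moves.
- env.get_obs(): the state, without advancing time (a new reading comes with each control period).
- env.read_camera(name): name is "scene" or "top" or "wrist"; returns a dict with "color" (400x640x3 uint8, blue, green, red), "fx", "fy", "cx", "cy" (pixels), "world_from_camera" (4x4, takes a point from camera to world coordinates). Camera axes: x right, y down, z forward; pixel columns grow to the right and rows downward; lengths in m; the calibration is good to about 2 mm. A picture is of the moment at which its call begins. There is no depth.
- env.sign_off(): hands the job in; it is judged then, once.
The state is a dict: "time_s": time; "qpos": joint angles; "joint_velocities": joint speeds; "effort": joint torques, N m; "tool_pos": TCP position; "tool_rot": TCP orientation; "force": force on the tool from outside, world axes, zero at the start; "wrist_torque": the same for the moment, N m; "grip_width": finger opening in m; "grasp_force": force on a finger pad.
Only numpy, scipy, OpenCV 4.12 (cv2) and the standard library are available. Lean on these libraries where they do the work, as an engineer would, in place of code of your own. Each camera call takes 0.05 s, during which the arm holds its last target. There are 200 camera calls.

## Working session

There is one attempt and no reset: what is moved stays moved. The work goes in short steps, Python scripts to look and compute and a shell command to move; the robot and the scene stay as the last step left them, time stands still between calls to the robot, and variables do not carry over. Pictures are saved under pics/ and viewed, at most 12 in all, crops included, and the job is handed in when it is done.

```bash
ls; mkdir -p pics; python3 - <<'E'
from cell import env
import cv2,numpy as np
for n in("scene","top"):
    r=env.read_camera(n);cv2.imwrite(f"pics/{n}0.png",r["color"]);print(n,r["fx"],r["fy"],r["cx"],r["cy"],np.round(r["world_from_camera"],4).tolist())
o=env.get_obs();print(o, env.tip_reach)
E
```

```text
cell.py
pics
steer.py
scene 509.38891524519283 509.38891524519283 313.4047900926961 193.49411298329295 [[0.8737, -0.3554, 0.3322, 0.0697], [-0.4862, -0.6143, 0.6215, -0.9325], [-0.0169, -0.7045, -0.7095, 1.0895], [0.0, 0.0, 0.0, 1.0]]
top 379.7065839134493 379.7065839134493 317.7634019670712 199.16387212297494 [[-0.0132, -0.9876, 0.1562, 0.3737], [-0.9993, 0.0075, -0.0372, -0.0389], [0.0355, -0.1566, -0.987, 0.9816], [0.0, 0.0, 0.0, 1.0]]
{'time_s': 0.1, 'qpos': array([71.96951378, 18.43269702, -4.01732624, 83.1674709 ,  1.29381358,
       78.54222839, -3.25959135]), 'joint_velocities': array([ 0.08905427, -0.08825545, -0.05557722, -0.16280357,  0.02311036,
        0.11665986, -0.00748348]), 'effort': array([-1.41527529e-03, -4.92570519e+01, -4.06736713e-01, -3.13398814e+01,
       -6.42099534e-02,  3.95196257e-02,  3.50332959e-05]), 'tool_pos': array([ 0.20971167, -0.61474229,  0.23859896]), 'tool_rot': array([-1.79902779e+02,  3.81767776e-03,  1.88419493e+01]), 'force': array([ 0.00328777, -0.06416969, -1.35035074]), 'wrist_torque': array([-0.01518657,  0.01780118,  0.01142388]), 'grasp_force': 0.0, 'grip_width': 0.0868530966314401} 0.017
```
Odd: qpos joint1=72 but TCP y=-0.615... whatever; base mounted.

View pics/scene0.png

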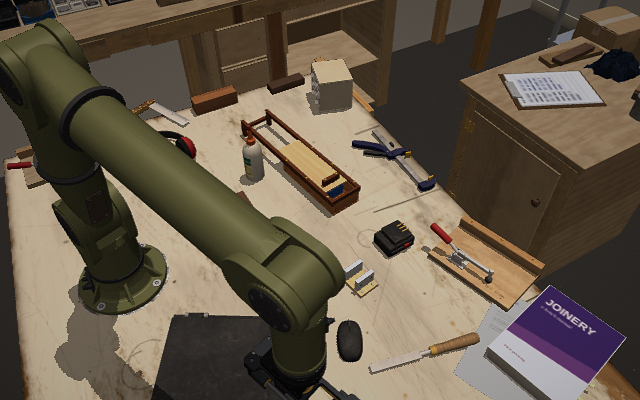

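View pics/top0.png

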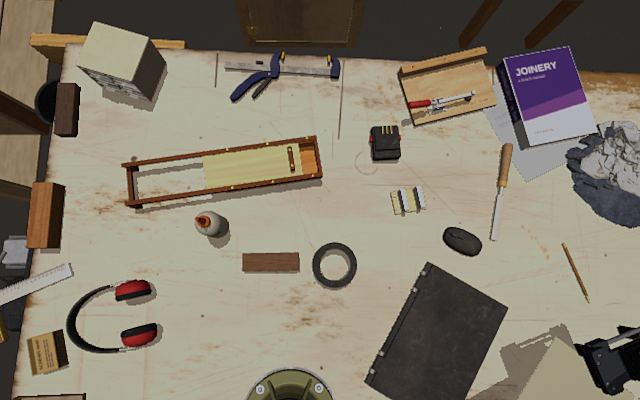

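```bash
cat > h.py <<'E'
import numpy as np,cv2
from cell import env
from scipy.spatial.transform import Rotation as R
def ray(c,u,v):
    T=c["world_from_camera"];return T[:3,3],T[:3,:3]@[(u-c["cx"])/c["fx"],(v-c["cy"])/c["fy"],1]
def atz(c,u,v,z):
    o,d=ray(c,u,v);return o+d*(z-o[2])/d[2]
def tri(a,pa,b,pb):
    A=np.zeros((3,3));y=np.zeros(3);L=[]
    for c,p in((a,pa),(b,pb)):
        o,d=ray(c,*p);d=d/np.linalg.norm(d);P=np.eye(3)-np.outer(d,d);A+=P;y+=P@o;L.append((o,P))
    x=np.linalg.solve(A,y);return x,[np.linalg.norm(P@(x-o)) for o,P in L]
def proj(c,p):
    q=np.linalg.inv(c["world_from_camera"])@np.r_[p,1];return q[:2]/q[2]*[c["fx"],c["fy"]]+[c["cx"],c["cy"]]
def rows(goal):
    "tool-axis shift from present pose to goal TCP xyz"
    o=env.get_obs();return R.from_euler("xyz",o["tool_rot"],degrees=True).inv().apply(np.array(goal)-o["tool_pos"])
def crop(im,x0,y0,x1,y1,k,name):
    s=cv2.resize(im[y0:y1,x0:x1],None,fx=k,fy=k,interpolation=cv2.INTER_CUBIC)
    for x in range((x0+9)//10*10,x1,10):
        cv2.line(s,(int((x-x0)*k),0),(int((x-x0)*k),10 if x%50 else 20),(0,255,0),1)
        if x%50==0: cv2.putText(s,str(x),(int((x-x0)*k),32),0,.4,(0,255,0))
    for y in range((y0+9)//10*10,y1,10):
        cv2.line(s,(0,int((y-y0)*k)),(10 if y%50 else 20,int((y-y0)*k)),(0,255,0),1)
        if y%50==0: cv2.putText(s,str(y),(22,int((y-y0)*k)),0,.4,(0,255,0))
    cv2.imwrite(name,s)
E
python3 - <<'E'
from h import *
t=cv2.imread("pics/top0.png");s=cv2.imread("pics/scene0.png")
crop(t,115,120,435,230,2.5,"pics/t1.png");crop(s,235,100,435,300,3,"pics/s1.png")
E
```

View pics/t1.png

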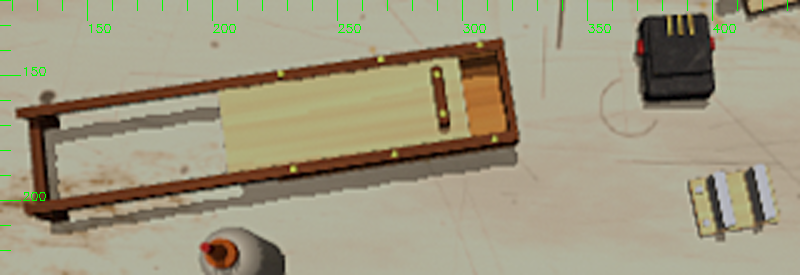

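View pics/s1.png

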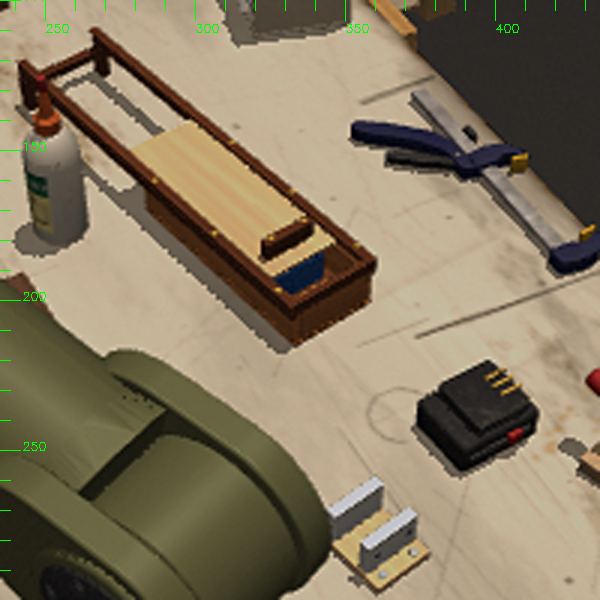

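```bash
python3 - <<'E'
from h import *
t=env.read_camera("top");s=env.read_camera("scene")
T=lambda x,y:(115+x/2.5,120+y/2.5);S=lambda x,y:(235+x/3,100+y/3)
np.set_printoptions(precision=4,suppress=True)
# order: -y/+x , -y/-x, +y/+x, +y/-x corners of the runner frame
P=[((503,40),(376,263)),((518,143),(293,308)),((17,113),(95,30)),((27,212),(20,64))]
C=[]
for a,b in P:
    x,e=tri(t,T(*a),s,S(*b));print("corner",x,max(e),atz(t,*T(*a),.059));C.append(x)
print("handle",*tri(t,T(440.5,98),s,S(286,229)),atz(t,*T(440.5,98),.075), atz(s,*S(286,229),.075))
for a,b in(((437,68),(308,220)),((444,125),(264,243))): print("h end",*tri(t,T(*a),s,S(*b)))
print("saddle top", atz(t,*T(747,195),.046), "base", [atz(t,*T(*p),.01) for p in((688,182),(770,165),(778,225),(699,238))])
print("base scene",[atz(s,*S(*p),.01) for p in((378,592),(429,550))])
print("frame end line", C[0]-C[1], np.degrees(np.arctan2(*(C[0]-C[2])[[1,0]])),np.degrees(np.arctan2(*(C[1]-C[3])[[1,0]])))
for n,p in (("bottle",(232,225)),("batt",(680,50))): print(n,atz(t,*T(*p),.0))
E
```

```text
corner [ 0.6835 -0.0721  0.0535] 0.00028306704007990686 [ 0.6814 -0.0718  0.059 ]
corner [ 0.5786 -0.0865  0.0573] 0.003376212437255316 [ 0.5749 -0.0854  0.059 ]
corner [0.6103 0.4076 0.0544] 0.001518830275508351 [0.6076 0.4058 0.059 ]
corner [0.5109 0.3914 0.055 ] 0.0008668980169223374 [0.5095 0.3899 0.059 ]
handle [ 0.6178 -0.0097  0.0781] [np.float64(0.0017116559367356913), np.float64(0.0017116559367356305)] [ 0.617  -0.0091  0.075 ] [ 0.6213 -0.007   0.075 ]
h end [ 0.6474 -0.0056  0.0738] [np.float64(0.00039361365261746616), np.float64(0.00039361365261738875)]
h end [ 0.5915 -0.013   0.0749] [np.float64(0.001700635676058307), np.float64(0.0017006356760585614)]
saddle top [ 0.5229 -0.3164  0.046 ] base [array([ 0.5429, -0.2654,  0.01  ]), array([ 0.5605, -0.3532,  0.01  ]), array([ 0.4967, -0.358 ,  0.01  ]), array([ 0.4839, -0.2744,  0.01  ])]
base scene [array([ 0.5008, -0.363 ,  0.01  ]), array([ 0.5608, -0.3493,  0.01  ])]
frame end line [ 0.105   0.0144 -0.0038] -81.3173899379517 -81.93740970815443
bottle [0.5029 0.2084 0.    ]
batt [ 0.6896 -0.2653  0.    ]
```

```bash
python3 - <<'E'
from h import *
for g in([.50,-.315,.24],[.56,-.02,.28]):print(rows(g))
T=np.array(env.read_camera("wrist")["world_from_camera"]);o=env.get_obs();r=R.from_euler("xyz",o["tool_rot"],degrees=True)
print("cam in tool",r.inv().apply(T[:3,3]-o["tool_pos"]),"\n",r.inv().as_matrix()@T[:3,:3])
t=env.read_camera("top");print("bottle nozzle top",tri(t,(204.5,218.5),env.read_camera("scene"),(249,125)))
E
```

```text
[ 0.37151264 -0.19008606 -0.00090607]
[ 0.52357973 -0.44993821 -0.04062334]
cam in tool [ 0.07882753  0.00055041 -0.1450438 ] 
 [[-2.66763682e-04 -9.56797575e-01 -2.90754760e-01]
 [ 9.99999874e-01 -1.31739850e-04 -4.83965523e-04]
 [ 4.24753050e-04 -2.90754852e-01  9.56797489e-01]]
bottle nozzle top (array([0.45612989, 0.16092854, 0.21427692]), [np.float64(0.0014729552509055576), np.float64(0.0014729552509056588)])
```

```bash
echo '0.04 -0.02 0 5 0.087 | 0.08 -0.04 0 10.4 0.087 | 0.12 -0.06 0 10.4 0.087 | 0.16 -0.08 0 10.4 0.087 | 0.20 -0.10 0 10.4 0.087 | 0.24 -0.12 0 10.4 0.087 | 0.28 -0.14 0 10.4 0.087 | 0.32 -0.165 0 10.4 0.087' | python3 steer.py && echo '0.042 0 -0.02 0 0.087 | 0.042 -0.034 -0.04 0 0.087 | 0.042 -0.034 -0.04 0 0.087 | 0.042 -0.034 -0.04 0 0.087' | python3 steer.py; python3 - <<'E'
from h import *
c=env.read_camera("wrist");cv2.imwrite("pics/w0.png",c["color"]);o=env.get_obs();print(o["tool_pos"],o["tool_rot"],c["fx"]);np.save("w0.npy",c,allow_pickle=True)
print(rows([.60,0,.28]),proj(c,[.522,-.314,.046]))
t=env.read_camera("top");print("bottle nozzle",tri(t,(197.8,218.4),env.read_camera("scene"),(248.3,125)))
E
```

```text
time_s: 1.02
tool_pos: [0.4432, -0.3746, 0.2398]
tool_rot: [180.0, -0.0, 8.4]
force: [0.5, -0.7, 1.1]
grip_width: 0.0867
grasp_force: 0.0
time_s: 1.35
tool_pos: [0.4804, -0.3342, 0.2806]
tool_rot: [179.9, -0.1, 8.7]
force: [-0.2, -1.0, -0.7]
grip_width: 0.0874
grasp_force: 0.0
[ 0.4788075  -0.33609284  0.27993475] [ 1.79925750e+02 -1.23790396e-02  8.51210459e+00] 329.0933416072037
[ 0.16960544 -0.31445164 -0.0004361 ] [310.5070974  137.72071734]
bottle nozzle (array([0.45873887, 0.17728585, 0.20222678]), [np.float64(0.0004637960549977776), np.float64(0.00046379605499776675)])
```

View pics/w0.png

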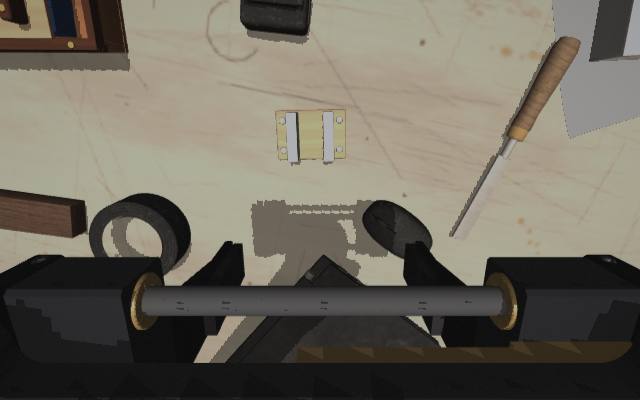

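```bash
echo '0.02 -0.04 0 0 0.087 | 0.04 -0.08 0 0 0.087 | 0.06 -0.12 0 0 0.087 | 0.08 -0.16 0 0 0.087 | 0.10 -0.20 0 0 0.087 | 0.12 -0.24 0 0 0.087 | 0.14 -0.28 0 0 0.087 | 0.14 -0.31 0 0 0.06' | python3 steer.py 20;  echo '0 0 0 0 0.06 | 0 0 0 0 0.06' | python3 steer.py; python3 - <<'E'
from h import *
np.set_printoptions(precision=4,suppress=True)
c=np.load("w0.npy",allow_pickle=True).item();im=c["color"][100:170,268:352]
hsv=cv2.cvtColor(im,cv2.COLOR_BGR2HSV)
wh=((hsv[...,1]<35)&(hsv[...,2]>150)).astype(np.uint8)
n,l,st,ce=cv2.connectedComponentsWithStats(wh)
for i in range(1,n):
    if st[i,4]>150:
        r=cv2.minAreaRect(np.argwhere(l==i)[:,::-1].astype(np.float32));b=cv2.boxPoints(r)+[268.,100.]
        print(st[i],"\n",np.array([atz(c,*(p+.0),.046)[:2] for p in b]),atz(c,*(np.array(r[0])+[268,100]),.046))
ba=[atz(c,*p,.01)[:2] for p in((276,110),(346,109),(345.5,160),(277,160.5))];print("base",np.array(ba),np.mean(ba,0))
c=env.read_camera("wrist");cv2.imwrite("pics/w1.png",c["color"]);np.save("w1.npy",c,allow_pickle=True)
print("handle px", proj(c,[.6187,-.0087,.075]),env.get_obs()["tool_pos"])
E
```

```text
time_s: 2.17
tool_pos: [0.572, -0.0179, 0.279]
tool_rot: [180.0, -0.0, 8.2]
force: [-0.1, -0.1, -0.2]
grip_width: 0.0848
grasp_force: 0.0
time_s: 2.33
tool_pos: [0.5708, -0.0152, 0.2793]
tool_rot: [-180.0, 0.0, 8.7]
force: [0.5, -0.9, -0.2]
grip_width: 0.0745
grasp_force: 0.0
[ 13  13  17  49 507] 
 [[ 0.5432 -0.276 ]
 [ 0.5466 -0.2932]
 [ 0.4934 -0.3024]
 [ 0.4899 -0.2845]] [ 0.5188 -0.289   0.046 ]
[ 55  12  11  50 488] 
 [[ 0.5518 -0.3235]
 [ 0.5538 -0.3343]
 [ 0.5001 -0.3445]
 [ 0.498  -0.3332]] [ 0.5265 -0.3338  0.046 ]
base [[ 0.545  -0.2671]
 [ 0.559  -0.3509]
 [ 0.4978 -0.3609]
 [ 0.484  -0.2751]] [ 0.5214 -0.3135]
handle px [323.4737 135.9253] [ 0.5708 -0.0182  0.2792]
```

View pics/w1.png

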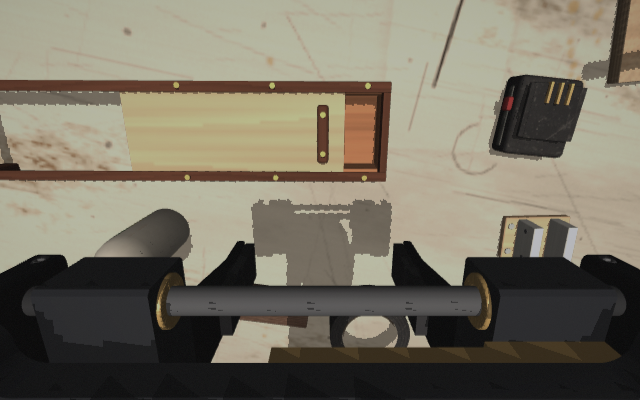

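```bash
python3 - <<'E'
from h import *
np.set_printoptions(precision=4,suppress=True)
c=np.load("w1.npy",allow_pickle=True).item()
A=atz(c,390,83,.0585);B=atz(c,386,181,.0585);i1=atz(c,381,93,.0585);i2=atz(c,377,171,.0585)
h=[atz(c,*p,.075) for p in((322.5,105.5),(322.5,163.5),(322.5,134.5))];l=[atz(c,*p,.053) for p in((345,95),(343.5,171))]
print(A,B,i1,i2,"handle",h,"lead",l)
u=R.from_euler("z",8.3,degrees=True).as_matrix()
for n,p in(("barmid",(A+B)/2),("inner",(i1+i2)/2),("h",h[2]),("lead",(l[0]+l[1])/2)):print(n,u.T@p)
print(rows([*h[2][:2],.073]))
E
```

```text
[ 0.6814 -0.0694  0.0585] [ 0.5782 -0.0868  0.0585] [ 0.6703 -0.0621  0.0585] [ 0.588  -0.0744  0.0585] handle [array([ 0.6486, -0.0031,  0.075 ]), array([ 0.5899, -0.012 ,  0.075 ]), array([ 0.62  , -0.0075,  0.075 ])] lead [array([ 0.6628, -0.0253,  0.053 ]), array([ 0.5813, -0.0376,  0.053 ])]
barmid [ 0.6119 -0.1682  0.0585]
inner [ 0.6127 -0.1584  0.0585]
h [ 0.6124 -0.0969  0.075 ]
lead [ 0.611  -0.1209  0.053 ]
[ 0.0504 -0.0036  0.2061]
```

```bash
echo '0.025 -0.002 0.04 0 0.05 | 0.05 -0.004 0.08 0 0.04 | 0.05 -0.004 0.12 0 0.04 | 0.05 -0.004 0.16 0 0.04 | 0.05 -0.004 0.19 0 0.04 | 0.05 -0.004 0.205 0 0.04 | 0.05 -0.004 0.205 0 0.04 | 0.05 -0.004 0.205 0 0.012' | python3 steer.py 20;  echo '0 0 0 0 0 | 0 0 0 0 0 | 0 0 0 0 0 | 0 0 0 0 0' | python3 steer.py
```

```text
time_s: 3.05
tool_pos: [0.6194, -0.01, 0.0735]
tool_rot: [179.9, 0.1, 8.2]
force: [-0.4, 0.0, -0.4]
grip_width: 0.0382
grasp_force: 0.0
time_s: 3.38
tool_pos: [0.62, -0.0069, 0.0746]
tool_rot: [180.0, -0.0, 8.4]
force: [-0.9, -0.1, 0.4]
grip_width: 0.0143
grasp_force: 0.0
```

```bash
echo '0 0 0 0 0 | 0 0 0 0 0 | 0 -0.01 0 0 0 | 0 -0.03 0 0 0 | 0 -0.055 0 0 0 | 0 -0.08 0 0 0 | 0 -0.105 0 0 0 | 0 -0.13 0 0 0' | python3 steer.py 20;  echo '0 -0.025 0 0 0 | 0 -0.045 0 0 0 | 0 -0.055 0 0 0 | 0 -0.0605 0 0 0 | 0 -0.0605 0 0 0' | python3 steer.py
```

```text
time_s: 4.05
tool_pos: [0.6008, 0.1224, 0.0746]
tool_rot: [179.9, -0.0, 8.4]
force: [1.8, -3.7, -0.4]
grip_width: 0.0117
grasp_force: 20.0
time_s: 4.47
tool_pos: [0.5918, 0.1834, 0.0746]
tool_rot: [-180.0, -0.0, 8.5]
force: [0.8, 1.5, -0.3]
grip_width: 0.0121
grasp_force: 20.0
```

```bash
echo '0 -0.003 0 0 0 | 0 -0.003 0 0 0 | 0 -0.003 0 0 0.04 | 0 -0.002 0 0 0.04 | 0 -0.002 0 0 0.04 | 0 -0.002 -0.03 0 0.04 | 0 -0.002 -0.07 0 0.04 | 0 0 -0.11 0 0.04' | python3 steer.py 20;  echo '0 0.03 -0.04 0 0.04 | -0.02 0.06 -0.08 0 0.04 | -0.04 0.09 -0.095 0 0.04 | -0.05 0.12 -0.095 0 0.04 | -0.05 0.14 -0.095 0 0.04 | -0.05 0.14 -0.095 0 0.04 | -0.05 0.14 -0.095 0 0.04' | python3 steer.py; python3 - <<'E'
from h import *
c=env.read_camera("wrist");cv2.imwrite("pics/w2.png",c["color"]);np.save("w2.npy",c,allow_pickle=True)
crop(c["color"],120,60,440,220,2.5,"pics/w2c.png")
o=env.get_obs();print(o["tool_pos"],o["tool_rot"])
E
```

```text
time_s: 5.13
tool_pos: [0.5905, 0.183, 0.1845]
tool_rot: [-179.9, 0.2, 8.5]
force: [1.1, -0.0, -0.0]
grip_width: 0.0381
grasp_force: 0.0
time_s: 5.72
tool_pos: [0.5631, 0.0348, 0.2796]
tool_rot: [-180.0, -0.0, 8.2]
force: [-0.5, 2.0, 0.6]
grip_width: 0.04
grasp_force: 0.0
[0.56287661 0.03699089 0.27933774] [-1.79935289e+02  4.43393385e-03  8.41258424e+00]
```

View pics/w2c.png

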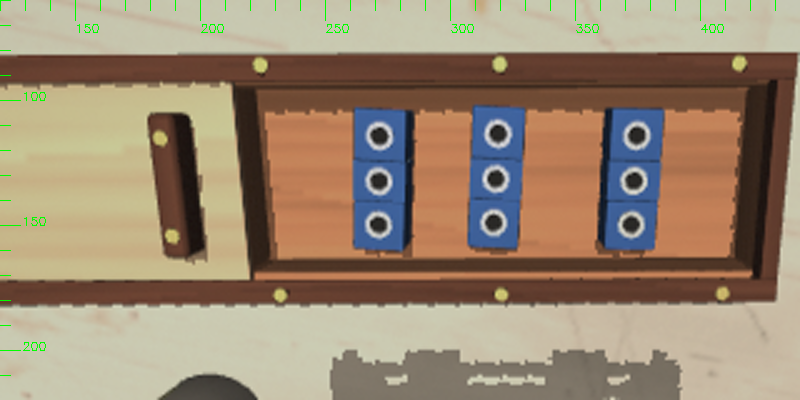

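```bash
cat >> h.py <<'E'
def bush(c):
    "dark bushing-hole centres with blue around"
    im=c["color"].astype(int);hsv=cv2.cvtColor(c["color"],cv2.COLOR_BGR2HSV)
    blue=((hsv[...,0]>100)&(hsv[...,0]<125)&(hsv[...,1]>110)&(hsv[...,2]>60)).astype(np.uint8)
    w=((hsv[...,1]<60)&(hsv[...,2]>130)).astype(np.uint8)
    cs,h=cv2.findContours(blue,cv2.RETR_CCOMP,cv2.CHAIN_APPROX_NONE);out=[]
    for k,q in enumerate(cs):
        if h[0][k][3]>=0 and 20<cv2.contourArea(q)<1500: out.append(cv2.fitEllipse(q)[0])
    return np.array(out)
E
python3 - <<'E'
from h import *
np.set_printoptions(precision=4,suppress=True)
c=np.load("w2.npy",allow_pickle=True).item();b=bush(c);b=b[np.argsort(b[:,0])];print(b)
for k in range(0,len(b),3):
    q=b[k:k+3];q=q[np.argsort(q[:,1])];p=[atz(c,*x,.038) for x in q];d=p[0]-p[2];print(np.mean(p,0),np.degrees(np.arctan2(d[1],d[0])),np.linalg.norm(d))
u=R.from_euler("z",8.3,degrees=True).as_matrix();print("box origin",u@[.612,-.039,0],[u@[.612,-.039+y,0] for y in(-.06,0,.06)])
E
```

```text
[[270.9043 149.3955]
 [271.0194 131.791 ]
 [271.2818 113.7008]
 [316.9669 148.5759]
 [317.9368 130.9386]
 [318.716  112.9636]
 [372.0176 149.4466]
 [373.0234 131.695 ]
 [374.2387 113.6576]]
[0.604  0.1008 0.038 ] 4.941624763486091 0.04024572897061549
[0.6126 0.0477 0.038 ] 5.046153920974877 0.040094988668772306
[ 0.6208 -0.0153  0.038 ] 7.082072515541706 0.04029513501192843
box origin [0.6112 0.0498 0.    ] [array([ 0.6199, -0.0096,  0.    ]), array([0.6112, 0.0498, 0.    ]), array([0.6026, 0.1091, 0.    ])]
```

```bash
echo '0.02 0.03 0 1.3 0.04 | 0.04 0.06 0.03 1.3 0.04 | 0.05 0.06 0.06 1.3 0.04 | 0.05 0.06 0.09 1.3 0.04 | 0.05 0.06 0.11 1.3 0.04 | 0.05 0.06 0.11 1.3 0.04 | 0.05 0.06 0.11 1.3 0.04' | python3 steer.py 10; python3 - <<'E'
from h import *
np.set_printoptions(precision=4,suppress=True)
a=np.load("w2.npy",allow_pickle=True).item();A=bush(a);A=A[np.argsort(A[:,0])]
c=env.read_camera("wrist");np.save("w3.npy",c,allow_pickle=True);B=bush(c);print(B)
for p in A:
    q=proj(c,atz(a,*p,.038));d=np.linalg.norm(B-q,axis=1)
    if d.min()<12:print(*tri(a,p,c,B[d.argmin()]))
print(rows([.6208,-.0153,.030]),env.get_obs()["tool_rot"])
E
```

```text
time_s: 6.35
tool_pos: [0.6206, -0.0132, 0.1683]
tool_rot: [-179.9, 0.2, 7.3]
force: [0.5, 0.2, 0.6]
grip_width: 0.04
grasp_force: 0.0
[[192.4641 223.5953]
 [190.7129 202.0235]
 [189.0333 179.5311]
 [325.0739 221.5935]
 [325.1288 199.859 ]
 [325.4696 177.2661]
 [252.7396 221.6167]
 [252.1556 199.9746]
 [251.7448 177.4089]]
[0.584  0.099  0.0384] [np.float64(1.770033880998541e-05), np.float64(1.7700338809982172e-05)]
[0.604  0.1008 0.0385] [np.float64(4.4906814706507905e-05), np.float64(4.490681470662246e-05)]
[0.624  0.1024 0.0384] [np.float64(6.30957023638832e-05), np.float64(6.309570236382936e-05)]
[0.5926 0.046  0.0381] [np.float64(4.2478429519942585e-05), np.float64(4.24784295198519e-05)]
[0.6127 0.0477 0.0388] [np.float64(5.2701075123789665e-05), np.float64(5.270107512397451e-05)]
[0.6325 0.0495 0.0379] [np.float64(4.754260577973813e-06), np.float64(4.7542605778650485e-06)]
[ 0.6007 -0.0178  0.0379] [np.float64(6.503963617734012e-05), np.float64(6.503963617730749e-05)]
[ 0.6209 -0.0152  0.0385] [np.float64(1.0932284853973013e-05), np.float64(1.093228485382281e-05)]
[ 0.6407 -0.0129  0.0381] [np.float64(2.9160330348630573e-05), np.float64(2.9160330348645854e-05)]
[-0.0013  0.0018  0.1402] [-179.9429   -0.0384    7.2802]
```

```bash
echo '-0.001 0.0015 0.04 0 0.038 | -0.001 0.0015 0.08 0 0.038 | -0.001 0.0015 0.11 0 0.038 | -0.001 0.0015 0.13 0 0.038 | -0.001 0.0015 0.14 0 0.038 | -0.001 0.0015 0.14 0 0.038 | -0.001 0.0015 0.14 0 0.02 | -0.001 0.0015 0.14 0 0.02' | python3 steer.py 10; echo '0 0 0 0 0.015 | 0 0 0 0 0.015 | 0 0 0 0 0.015 | 0 0 0 0 0.015 | 0 0 0 0 0.015' | python3 steer.py; echo '0 0 -0.002 0 0.015 | 0 0 -0.004 0 0.015 | 0 0 -0.006 0 0.015 | 0 0 -0.008 0 0.015 | 0 0 -0.008 0 0.015' | python3 steer.py
```

```text
time_s: 7.07
tool_pos: [0.6227, -0.0168, 0.0323]
tool_rot: [180.0, -0.3, 7.2]
force: [1.0, -0.8, 0.3]
grip_width: 0.0309
grasp_force: 0.0
time_s: 7.48
tool_pos: [0.6224, -0.016, 0.0321]
tool_rot: [-180.0, -0.2, 7.2]
force: [-1.6, 2.2, 6.7]
grip_width: 0.0241
grasp_force: 10.0
time_s: 7.9
tool_pos: [0.6195, -0.0165, 0.0359]
tool_rot: [-179.9, 0.1, 7.2]
force: [4.2, 3.5, -11.6]
grip_width: 0.0242
grasp_force: 10.0
```

```bash
echo '0 0 0.003 0 0.015 | 0 0 0.006 0 0.015 | 0 0 0.006 0 0.038 | 0 0 0.006 0 0.038 | 0 0 0.006 0 0.038 | 0 0 -0.02 0 0.038 | 0 0 -0.05 0 0.038 | 0 0 -0.05 0 0.038' | python3 steer.py 10; python3 - <<'E'
from h import *
np.set_printoptions(precision=4,suppress=True)
o=env.get_obs();print(o["tool_pos"],o["tool_rot"],o["grip_width"],rows([.6127,.0477,.028]))
E
```

```text
time_s: 8.57
tool_pos: [0.6245, -0.0179, 0.0936]
tool_rot: [179.8, -0.5, 7.1]
force: [1.8, 0.2, 0.3]
grip_width: 0.0376
grasp_force: 0.0
[ 0.6245 -0.0179  0.0936] [179.8396  -0.5417   7.0854] 0.03759972760162375 [-0.0043 -0.0668  0.0654]
```

```bash
echo '0 0 0 0 0.038 | 0 0 0 0 0.038 | 0 0 0 0 0.038' | python3 steer.py; python3 - <<'E'
from h import *
np.set_printoptions(precision=4,suppress=True)
o=env.get_obs();print(o["tool_pos"],o["tool_rot"],o["grip_width"],rows([.6127,.0477,.028]))
E
```

```text
time_s: 8.82
tool_pos: [0.6197, -0.0177, 0.0865]
tool_rot: [180.0, 0.1, 7.1]
force: [0.3, 0.8, -0.1]
grip_width: 0.0377
grasp_force: 0.0
[ 0.6197 -0.0177  0.0865] [179.9825   0.112    7.1059] 0.03769703660511716 [ 0.0013 -0.0658  0.0585]
```

```bash
echo '0.001 -0.035 0 2 0.038 | 0.001 -0.066 0 2 0.038 | 0.001 -0.066 0.03 2 0.038 | 0.001 -0.066 0.05 2 0.038 | 0.001 -0.066 0.0585 2 0.038 | 0.001 -0.066 0.0585 2 0.038 | 0.001 -0.066 0.0585 2 0.038 | 0.001 -0.066 0.0585 2 0.015' | python3 steer.py 10; echo '0 0 0 0 0.015 | 0 0 0 0 0.015 | 0 0 0 0 0.015 | 0 0 0 0 0.015 | 0 0 0 0 0.015 | 0 0 0 0 0.015' | python3 steer.py; echo '0 0 -0.002 0 0.015 | 0 0 -0.004 0 0.015 | 0 0 -0.006 0 0.015 | 0 0 -0.008 0 0.015 | 0 0 -0.008 0 0.015 | 0 0 -0.008 0 0.015' | python3 steer.py
```

```text
time_s: 9.48
tool_pos: [0.6136, 0.0481, 0.0294]
tool_rot: [180.0, -0.0, 5.1]
force: [-0.1, -0.0, 0.3]
grip_width: 0.0359
grasp_force: 0.0
time_s: 9.98
tool_pos: [0.614, 0.0482, 0.03]
tool_rot: [180.0, -0.1, 5.1]
force: [-1.2, -1.0, 5.4]
grip_width: 0.0238
grasp_force: 10.0
time_s: 10.48
tool_pos: [0.6114, 0.0485, 0.035]
tool_rot: [-180.0, 0.2, 5.1]
force: [1.2, 0.3, -16.3]
grip_width: 0.0239
grasp_force: 10.0
```

```bash
echo '0 0 0.003 0 0.015 | 0 0 0.006 0 0.015 | 0 0 0.006 0 0.015 | 0 0 0.006 0 0.036 | 0 0 0.006 0 0.036 | 0 0 0.006 0 0.036 | 0 0 -0.02 0 0.036 | 0 0 -0.055 0 0.036' | python3 steer.py 10; echo '0 0 0 0 0.036 | 0 0 0 0 0.036 | 0 0 0 0 0.036' | python3 steer.py;python3 - <<'E'
from h import *
np.set_printoptions(precision=4,suppress=True)
o=env.get_obs();print(o["tool_pos"],o["tool_rot"],o["grip_width"],rows([.604,.1008,.031]))
c=env.read_camera("wrist");cv2.imwrite("pics/w4.png",c["color"])
E
```

```text
time_s: 11.15
tool_pos: [0.6107, 0.0481, 0.0896]
tool_rot: [-180.0, 0.4, 5.1]
force: [0.7, 0.3, -0.7]
grip_width: 0.0357
grasp_force: 0.0
time_s: 11.4
tool_pos: [0.6134, 0.0484, 0.0924]
tool_rot: [180.0, -0.0, 5.1]
force: [-1.3, -0.7, 0.1]
grip_width: 0.0362
grasp_force: 0.0
[0.6134 0.0484 0.0924] [179.9729  -0.0413   5.1381] 0.036162010153601744 [-0.0048 -0.0531  0.0614]
```

```bash
echo '-0.005 -0.03 0 0.2 0.036 | -0.005 -0.053 0 0.2 0.036 | -0.005 -0.053 0.03 0.2 0.036 | -0.005 -0.053 0.05 0.2 0.036 | -0.005 -0.053 0.061 0.2 0.036 | -0.005 -0.053 0.061 0.2 0.036 | -0.005 -0.053 0.061 0.2 0.036 | -0.005 -0.053 0.061 0.2 0.015' | python3 steer.py 10; echo '0 0 0 0 0.015 | 0 0 0 0 0.015 | 0 0 0 0 0.015 | 0 0 0 0 0.015 | 0 0 0 0 0.015 | 0 0 0 0 0.015' | python3 steer.py 20; echo '0 0 -0.002 0 0.015 | 0 0 -0.004 0 0.015 | 0 0 -0.006 0 0.015 | 0 0 -0.008 0 0.015 | 0 0 -0.008 0 0.015 | 0 0 -0.008 0 0.015' | python3 steer.py
```

```text
time_s: 12.12
tool_pos: [0.6043, 0.1007, 0.0318]
tool_rot: [-180.0, -0.1, 4.9]
force: [0.5, -0.4, 0.6]
grip_width: 0.0339
grasp_force: 0.0
time_s: 12.62
tool_pos: [0.6046, 0.1009, 0.0324]
tool_rot: [180.0, -0.1, 4.9]
force: [-0.4, -0.7, 6.2]
grip_width: 0.0235
grasp_force: 20.0
time_s: 13.12
tool_pos: [0.6035, 0.1008, 0.039]
tool_rot: [180.0, 0.0, 4.9]
force: [0.6, -0.2, -2.0]
grip_width: 0.0242
grasp_force: 20.0
```

```bash
echo '0 0 -0.02 0 0.015 | 0 0 -0.05 0 0.015 | 0 0 -0.08 0 0.015 | 0 0.03 -0.095 0 0.015 | -0.01 0.07 -0.095 -2 0.015 | -0.02 0.11 -0.095 -4.9 0.015 | -0.04 0.15 -0.095 -4.9 0.015 | -0.05 0.19 -0.095 -4.9 0.015' | python3 steer.py 20; echo '-0.006 0.03 0 0 0.015 | -0.011 0.06 0 0 0.015 | -0.011 0.085 0.02 0 0.015 | -0.011 0.095 0.05 0 0.015 | -0.011 0.095 0.07 0 0.015 | -0.011 0.095 0.085 0 0.015 | -0.011 0.095 0.085 0 0.015 | -0.011 0.095 0.085 0 0.015' | python3 steer.py;python3 - <<'E'
from h import *
np.set_printoptions(precision=4,suppress=True)
o=env.get_obs();print(o["tool_pos"],o["tool_rot"],o["grip_width"],o["force"])
E
```

```text
time_s: 13.78
tool_pos: [0.5689, -0.0915, 0.1339]
tool_rot: [-180.0, 0.1, 9.9]
force: [0.3, 0.5, -2.2]
grip_width: 0.0236
grasp_force: 20.0
time_s: 14.45
tool_pos: [0.5753, -0.1853, 0.0482]
tool_rot: [-179.9, 0.1, 9.9]
force: [0.1, 0.2, -0.6]
grip_width: 0.0241
grasp_force: 20.0
[ 0.5753 -0.1853  0.0482] [-179.9269    0.1072    9.8566] 0.024103684190422508 [ 0.0941  0.1573 -0.6228]
```

```bash
echo '0 0 0.01 0 0.015 | 0 0 0.017 0 0.015 | 0 0 0.02 0 0.015 | 0 0 0.021 0 0.015 | 0 0 0.022 0 0.015 | 0 0 0.0225 0 0.015 | 0 0 0.0225 0 0.015 | 0 0 0.0225 0 0.015' | python3 steer.py 20
```

```text
time_s: 15.12
tool_pos: [0.5762, -0.1858, 0.0269]
tool_rot: [180.0, -0.0, 9.8]
force: [-0.2, -0.1, -0.7]
grip_width: 0.024
grasp_force: 20.0
```

```bash
echo '0 0 0.0005 0 0.015 | 0 0 0.001 0 0.015 | 0 0 0.0015 0 0.015 | 0 0 0.002 0 0.015 | 0 0 0.002 0 0.015' | python3 steer.py 20
```

```text
time_s: 15.53
tool_pos: [0.5762, -0.1858, 0.0263]
tool_rot: [180.0, -0.0, 9.8]
force: [-3.9, -0.2, 9.4]
grip_width: 0.0238
grasp_force: 20.0
```

```bash
echo '0 0 -0.0015 0 0.045 | 0 0 -0.0015 0 0.045 | 0 0 -0.0015 0 0.045 | 0 0 -0.0015 0 0.045 | 0 0 -0.03 0 0.045 | 0 0 -0.07 0 0.045 | -0.03 0 -0.11 0 0.087 | -0.05 0 -0.13 0 0.087' | python3 steer.py 20; echo '0 0 0 0 0.087 | 0 0 0 0 0.087 | 0 0 0 0 0.087' | python3 steer.py; python3 - <<'E'
from h import *
np.set_printoptions(precision=4,suppress=True)
o=env.get_obs();print(o["tool_pos"],o["tool_rot"],o["grip_width"],o["qpos"])
c=env.read_camera("wrist");np.save("w5.npy",c,allow_pickle=True);cv2.imwrite("pics/w5.png",c["color"])
b=bush(c);print(b)
for q in b: print(atz(c,*q,.032))
E
```

```text
time_s: 16.2
tool_pos: [0.5279, -0.1936, 0.1569]
tool_rot: [180.0, -0.2, 10.0]
force: [0.4, -1.2, 1.1]
grip_width: 0.0519
grasp_force: 0.0
time_s: 16.45
tool_pos: [0.5266, -0.1941, 0.1539]
tool_rot: [-180.0, 0.0, 9.8]
force: [-0.3, -0.2, -1.2]
grip_width: 0.0705
grasp_force: 0.0
[ 0.5266 -0.1941  0.1539] [-179.9894    0.0146    9.8339] 0.07046921479035928 [ 38.2393  12.4714 -23.3376 101.5213   5.3247  67.1061 -66.8488]
[[323.8872 168.4771]
 [323.731  143.703 ]
 [323.7812 117.9232]
 [106.4989  72.9024]
 [102.43    43.0562]
 [ 98.1514  11.8139]
 [ 15.4206  64.2161]
 [ 10.1253  34.2522]]
[ 0.5557 -0.1902  0.032 ]
[ 0.5755 -0.1866  0.032 ]
[ 0.5952 -0.1832  0.032 ]
[ 0.5996 -0.0157  0.032 ]
[ 0.62   -0.0132  0.032 ]
[ 0.6403 -0.0106  0.032 ]
[0.5942 0.0515 0.032 ]
[0.6145 0.0533 0.032 ]
```

View pics/w5.png

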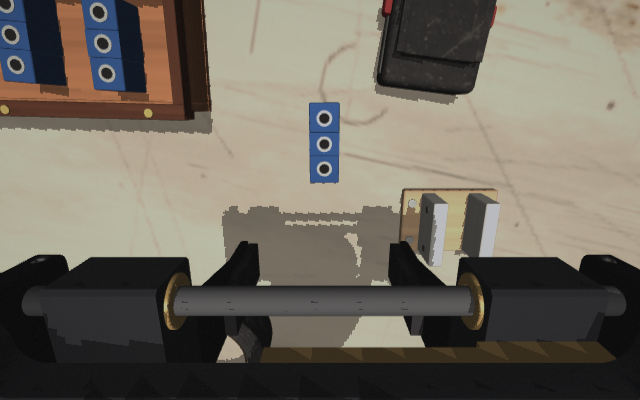

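```bash
echo '0.03 0 0 7 0.087 | 0.0495 0.001 0 14 0.087 | 0.0495 0.001 0 21 0.087 | 0.0495 0.001 0 28 0.087 | 0.0495 0.001 0 35 0.087 | 0.0495 0.001 0 42 0.087 | 0.0495 0.001 0 49 0.087 | 0.0495 0.001 0 56 0.087' | python3 steer.py; python3 - <<'E'
from cell import env
o=env.get_obs();print(o["tool_pos"],o["tool_rot"],o["qpos"])
E
```

```text
time_s: 17.17
tool_pos: [0.5755, -0.1857, 0.1519]
tool_rot: [179.9, 0.2, -46.4]
force: [0.4, 0.5, -0.1]
grip_width: 0.087
grasp_force: 0.0
[ 0.57545709 -0.18570097  0.15191197] [179.9286636    0.21142471 -46.43012486] [  29.18866305   17.16360991  -16.45463955   95.55425284    5.10405201
   68.24151446 -124.91476125]
```

```bash
echo '0 0 0 -7 0.087 | 0 0 0 -14 0.087 | 0 0 0 -21 0.087 | 0 0 0 -28 0.087 | 0 0 0 -35 0.087 | 0 0 0 -42 0.087 | 0 0 0 -49 0.087 | 0 0 0 -56 0.087' | python3 steer.py;echo '0 0 0 -7 0.087 | 0 0 0 -14 0.087 | 0 0 0 -21 0.087 | 0 0 0 -28 0.087 | 0 0 0 -35 0.087 | 0 0 0 -42 0.087 | 0 0 0 -49 0.087 | 0 0 0 -56 0.087' | python3 steer.py;echo '0 0 0 -7 0.087 | 0 0 0 -14 0.087 | 0 0 0 -21 0.087 | 0 0 0 -28 0.087 | 0 0 0 -34 0.087 | 0 0 0 -34 0.087 | 0 0 0 -34 0.087' | python3 steer.py; python3 - <<'E'
from h import *
np.set_printoptions(precision=4,suppress=True)
o=env.get_obs();print(o["tool_pos"],o["tool_rot"],o["qpos"],rows([.5756,-.1867,.022]))
c=env.read_camera("wrist");b=bush(c)
for q in b: print(atz(c,*q,.032))
E
```

```text
time_s: 17.83
tool_pos: [0.5755, -0.1857, 0.152]
tool_rot: [-179.9, 0.2, 10.3]
force: [-0.1, -0.0, -0.6]
grip_width: 0.087
grasp_force: 0.0
time_s: 18.5
tool_pos: [0.5755, -0.1857, 0.1522]
tool_rot: [-179.8, -0.1, 66.3]
force: [0.1, -0.6, 0.3]
grip_width: 0.0868
grasp_force: 0.0
time_s: 19.08
tool_pos: [0.5755, -0.186, 0.1528]
tool_rot: [-179.9, -0.1, 99.7]
force: [0.7, -0.9, 0.1]
grip_width: 0.087
grasp_force: 0.0
[ 0.5755 -0.186   0.1528] [-179.906    -0.1379   99.7137] [ 46.0016  20.1843 -37.1982  94.9291  12.7756  69.3666  15.6529] [-0.001   0.0002  0.1308]
[ 0.5756 -0.1869  0.032 ]
[ 0.5557 -0.1903  0.032 ]
[ 0.5953 -0.1833  0.032 ]
```

```bash
echo '-0.001 0 0.04 -0.3 0.087 | -0.001 0 0.08 -0.3 0.087 | -0.001 0 0.11 -0.3 0.087 | -0.001 0 0.125 -0.3 0.087 | -0.001 0 0.13 -0.3 0.087 | -0.001 0 0.13 -0.3 0.087 | -0.001 0 0.13 -0.3 0.06 | -0.001 0 0.13 -0.3 0.055' | python3 steer.py 20;echo '0 0 0 0 0.055 | 0 0 0 0 0.055 | 0 0 0 0 0.055 | 0 0 0 0 0.055 | 0 0 0 0 0.055 | 0 0 0 0 0.055' | python3 steer.py; python3 - <<'E'
from h import *
o=env.get_obs();print(o["tool_pos"],o["tool_rot"])
E
```

```text
time_s: 19.8
tool_pos: [0.5773, -0.188, 0.0262]
tool_rot: [179.9, 0.1, 100.1]
force: [0.3, -0.0, 0.7]
grip_width: 0.0805
grasp_force: 0.0
time_s: 20.3
tool_pos: [0.5766, -0.1881, 0.0257]
tool_rot: [179.9, 0.1, 100.1]
force: [-0.9, 0.8, 6.1]
grip_width: 0.064
grasp_force: 20.0
[ 0.57659092 -0.18809019  0.02570469] [1.79920799e+02 6.96285601e-02 1.00128725e+02]
```

```bash
echo '0 0 -0.01 0 0.055 | 0 0 -0.03 0 0.055 | 0 0 -0.06 0 0.055 | -0.02 -0.01 -0.09 0 0.055 | -0.055 -0.025 -0.115 0 0.055 | -0.09 -0.04 -0.125 0 0.055 | -0.125 -0.055 -0.125 0 0.055 | -0.155 -0.07 -0.125 0 0.055' | python3 steer.py 25;echo '-0.018 -0.006 0 0 0.055 | -0.018 -0.006 0 0 0.055 | -0.018 -0.006 0 0 0.055 | -0.018 -0.006 0 0 0.055' | python3 steer.py; python3 - <<'E'
from h import *
o=env.get_obs();print(o["tool_pos"],o["tool_rot"],o["grip_width"])
c=env.read_camera("wrist");np.save("w6.npy",c,allow_pickle=True);print(proj(c,[.522,-.3133,.046]))
crop(c["color"],180,60,460,270,2.8,"pics/w6c.png")
E
```

```text
time_s: 20.97
tool_pos: [0.5335, -0.3561, 0.1513]
tool_rot: [179.9, 0.2, 100.1]
force: [-0.1, -0.3, -1.5]
grip_width: 0.0638
grasp_force: 25.0
time_s: 21.3
tool_pos: [0.5318, -0.3698, 0.1494]
tool_rot: [180.0, -0.1, 100.2]
force: [1.1, 0.7, -1.1]
grip_width: 0.0639
grasp_force: 25.0
[ 0.53176434 -0.36984847  0.1494217 ] [ 1.79988171e+02 -9.43167316e-02  1.00207040e+02] 0.06391140822941417
[325.47746385 136.35821556]
```

View pics/w6c.png

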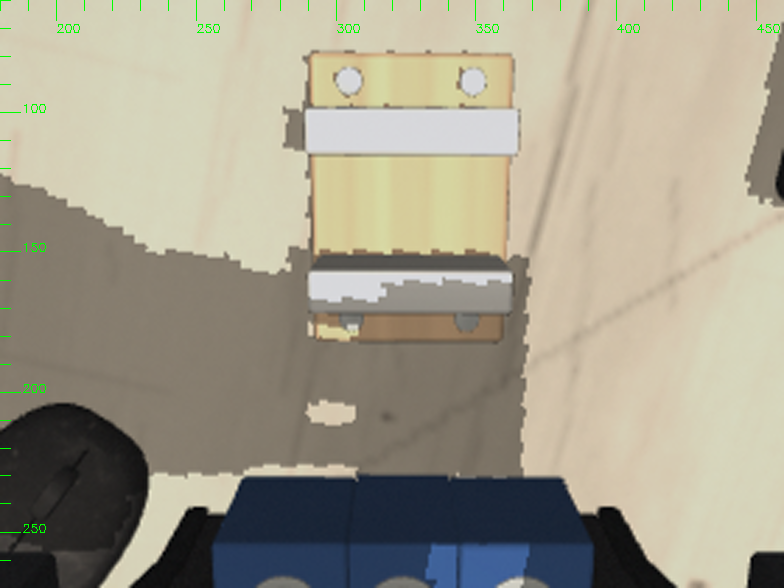

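```bash
python3 - <<'E'
from h import *
np.set_printoptions(precision=4,suppress=True)
c=np.load("w6.npy",allow_pickle=True).item();F=lambda x,y:(180+x/2.8,60+y/2.8)
u=np.array([atz(c,*F(*p),.046) for p in((306,108),(518.5,108),(519,154),(306,154))]);l=np.array([atz(c,*F(*p),.046) for p in((309,270),(513,270),(512,313),(309,313))])
b=np.array([atz(c,*F(*p),.010) for p in((309,53),(513,53),(502,341),(315,341))])
print(u,l,b,"len",np.linalg.norm(u[0]-u[1]),np.linalg.norm(l[0]-l[1]),np.linalg.norm(b[0]-b[1]),sep="\n")
inn=np.array([u[2],u[3],l[0],l[1]]);print("inner centre",inn.mean(0),"all",np.vstack([u,l]).mean(0),"base",b.mean(0),"gap",np.linalg.norm((u[2]+u[3]-l[0]-l[1])/2))
for d in(u[0]-u[1],u[3]-u[2],l[0]-l[1],l[3]-l[2],b[0]-b[1]):print(np.degrees(np.arctan2(d[1],d[0])))
o=env.get_obs();z=o["tool_pos"][2]-.0257
t=np.array([atz(c,*F(*p),z+.032) for p in((216,544),(592,544))]);bb=np.array([atz(c,*F(*p),z) for p in((245,478),(562,478))])
r=R.from_euler("xyz",o["tool_rot"],degrees=True).inv()
print("block top edge in tool",r.apply(t-o["tool_pos"]),"bottom",r.apply(bb-o["tool_pos"]),o["tool_pos"])
print("bush",[r.apply(atz(c,*q,z+.032)-o["tool_pos"]) for q in bush(c)])
E
```

```text
[[ 0.4916 -0.2916  0.046 ]
 [ 0.5453 -0.282   0.046 ]
 [ 0.5479 -0.2931  0.046 ]
 [ 0.4933 -0.3029  0.046 ]]
[[ 0.4985 -0.3327  0.046 ]
 [ 0.5527 -0.3229  0.046 ]
 [ 0.5549 -0.3345  0.046 ]
 [ 0.5003 -0.3443  0.046 ]]
[[ 0.4866 -0.2764  0.01  ]
 [ 0.5447 -0.266   0.01  ]
 [ 0.5592 -0.3499  0.01  ]
 [ 0.5011 -0.3603  0.01  ]]
len
0.05457992300855907
0.055052631088822745
0.05901293448625718
inner centre [ 0.5231 -0.3129  0.046 ] all [ 0.5231 -0.313   0.046 ] base [ 0.5229 -0.3131  0.01  ] gap 0.03019892593426604
-169.80512731775457
-169.80336567349218
-169.79869809289175
-169.79688061901547
-169.8071713012559
block top edge in tool [[ 0.0129 -0.0321 -0.0063]
 [ 0.0129  0.0299 -0.0063]] bottom [[ 0.0121 -0.0326  0.0257]
 [ 0.012   0.0302  0.0257]] [ 0.5322 -0.3693  0.1496]
bush []
```

```bash
python3 - <<'E'
from h import *
print(rows([.5242,-.3133,.09]))
E
```

```text
[0.05640354 0.00212103 0.05964071]
```

```bash
echo '0.03 0.001 0 0 0.055 | 0.0565 0.002 0 0 0.055 | 0.0565 0.002 0.02 0 0.055 | 0.0565 0.002 0.045 0 0.055 | 0.0565 0.002 0.06 0 0.055 | 0.0565 0.002 0.06 0 0.055 | 0.0565 0.002 0.06 0 0.055 | 0.0565 0.002 0.06 0 0.055' | python3 steer.py;python3 - <<'E'
from h import *
o=env.get_obs();print(rows([.5242,-.3133,.037]),o["tool_rot"],o["tool_pos"])
E
```

```text
time_s: 22.02
tool_pos: [0.5247, -0.3148, 0.0908]
tool_rot: [179.9, 0.0, 100.2]
force: [-0.5, -0.4, -0.5]
grip_width: 0.0638
grasp_force: 25.0
[ 0.00156718 -0.00028443  0.05383046] [1.79914908e+02 4.96534691e-02 1.00231699e+02] [ 0.52467133 -0.31476003  0.09083216]
```

```bash
echo '0.0015 0 0.01 0 0.055 | 0.0015 0 0.015 0 0.055 | 0.0015 0 0.015 0 0.055 | 0.0015 0 0.015 0 0.055' | python3 steer.py;python3 - <<'E'
from h import *
o=env.get_obs();print(rows([.5242,-.3133,.037]),o["tool_rot"],o["tool_pos"])
E
```

```text
time_s: 22.35
tool_pos: [0.5229, -0.3139, 0.0742]
tool_rot: [-180.0, -0.0, 100.1]
force: [-0.8, 0.2, -0.0]
grip_width: 0.0638
grasp_force: 25.0
[0.00038141 0.00136403 0.03722475] [-1.79968486e+02 -2.43133417e-02  1.00136833e+02] [ 0.52294733 -0.31392747  0.07422533]
```

```bash
echo '0 0.001 0.01 0 0.055 | 0 0.001 0.02 0 0.055 | 0 0.001 0.02 0 0.055 | 0 0.001 0.02 0 0.055' | python3 steer.py;python3 - <<'E'
from h import *
o=env.get_obs();print(rows([.5242,-.3133,.0365]),o["tool_rot"],o["tool_pos"],o["force"])
E
echo '0 0 0.007 0 0.055 | 0 0 0.013 0 0.055 | 0 0 0.016 0 0.055 | 0 0 0.017 0 0.055 | 0 0 0.017 0 0.055 | 0 0 0.017 0 0.055' | python3 steer.py
```

```text
time_s: 22.68
tool_pos: [0.5234, -0.3134, 0.0532]
tool_rot: [-179.9, -0.1, 100.1]
force: [0.2, 0.1, -0.8]
grip_width: 0.0634
grasp_force: 25.0
[-7.62230576e-05  8.70921307e-04  1.67244384e-02] [-1.79899949e+02 -9.66975864e-02  1.00141476e+02] [ 0.52336298 -0.31340096  0.05322604] [ 0.15433614  0.13403739 -0.78324644]
time_s: 23.18
tool_pos: [0.5243, -0.3139, 0.0376]
tool_rot: [180.0, 0.0, 100.1]
force: [0.4, -0.8, -1.3]
grip_width: 0.0643
grasp_force: 25.0
```

```bash
echo '0 0 0.001 0 0.055 | 0 0 0.0015 0 0.055 | 0 0 0.002 0 0.055 | 0 0 0.002 0 0.055 | 0 0 0.002 0 0.055' | python3 steer.py
```

```text
time_s: 23.6
tool_pos: [0.5243, -0.3139, 0.0358]
tool_rot: [180.0, 0.0, 100.1]
force: [-0.1, 0.2, -0.2]
grip_width: 0.0635
grasp_force: 25.0
```

```bash
echo '0 0 0.0005 0 0.055 | 0 0 0.001 0 0.055 | 0 0 0.0013 0 0.055 | 0 0 0.0013 0 0.055 | 0 0 0.0013 0 0.055' | python3 steer.py
```

```text
time_s: 24.02
tool_pos: [0.5243, -0.3139, 0.0357]
tool_rot: [-180.0, 0.0, 100.1]
force: [-3.4, -0.2, 9.1]
grip_width: 0.064
grasp_force: 25.0
```

```bash
echo '0 0 -0.001 0 0.07 | 0 0 -0.001 0 0.085 | 0 0 -0.001 0 0.085 | 0 0 -0.001 0 0.085 | 0 0 -0.001 0 0.085 | 0 0 -0.03 0 0.085 | 0 0 -0.07 0 0.085 | -0.03 0 -0.11 0 0.085' | python3 steer.py;echo '-0.03 0 0 0 0.06 | -0.03 0 0 0 0.04 | -0.03 0 0 0 0.03 | -0.03 0 0 0 0.03' | python3 steer.py;python3 - <<'E'
from h import *
np.set_printoptions(precision=4,suppress=True)
c=env.read_camera("wrist");np.save("w7.npy",c,allow_pickle=True)
crop(c["color"],180,60,460,270,2.8,"pics/w7c.png")
b=bush(c);P=np.array([atz(c,*q,.042) for q in b]);print(b,P)
o=env.get_obs();print(o["tool_pos"],o["tool_rot"],o["qpos"])
E
```

```text
time_s: 24.68
tool_pos: [0.5294, -0.3324, 0.1388]
tool_rot: [-180.0, -0.3, 100.6]
force: [1.8, 0.7, -0.8]
grip_width: 0.0847
grasp_force: 0.0
time_s: 25.02
tool_pos: [0.5337, -0.3673, 0.137]
tool_rot: [-180.0, -0.1, 100.1]
force: [-0.3, 0.9, -0.3]
grip_width: 0.0661
grasp_force: 0.0
[[351.3754 139.7062]
 [323.5866 139.6345]
 [295.6788 139.6195]] [[ 0.5425 -0.309   0.042 ]
 [ 0.5228 -0.3125  0.042 ]
 [ 0.5031 -0.316   0.042 ]]
[ 0.5338 -0.3665  0.1369] [-179.9694   -0.0966  100.2122] [ 57.3462  25.2612 -32.6061  89.6425  14.1631  69.3553  32.4049]
```

View pics/w7c.png

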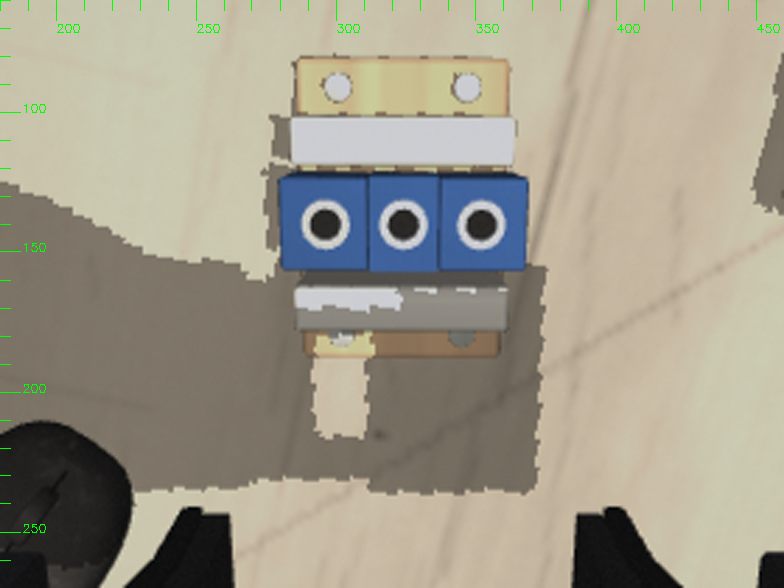

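```bash
echo '0 0 -0.02 7 0.03 | 0.03 0 -0.04 14 0.03 | 0.06 0.01 -0.05 21 0.03 | 0.09 0.02 -0.05 28 0.03 | 0.12 0.03 -0.05 35 0.03 | 0.15 0.04 -0.05 42 0.03 | 0.18 0.05 -0.05 49 0.03 | 0.20 0.06 -0.05 56 0.03' | python3 steer.py 20;echo '0 0 0 7 0.03 | 0 0 0 14 0.03 | 0 0 0 21 0.03 | 0 0 0 28 0.03 | 0 0 0 35 0.03 | 0 0 0 36 0.03 | 0 0 0 36 0.03' | python3 steer.py;python3 - <<'E'
from h import *
np.set_printoptions(precision=4,suppress=True)
o=env.get_obs();print(o["tool_pos"],o["tool_rot"],o["qpos"],rows([.5905,.183,.13]),o["grip_width"])
E
```

```text
time_s: 25.73
tool_pos: [0.5573, -0.1551, 0.1872]
tool_rot: [-179.9, -0.0, 44.1]
force: [0.6, 0.4, -0.3]
grip_width: 0.03
grasp_force: 0.0
time_s: 26.32
tool_pos: [0.5574, -0.1593, 0.1871]
tool_rot: [-180.0, 0.1, 8.4]
force: [0.2, -0.5, 0.0]
grip_width: 0.03
grasp_force: 0.0
[ 0.5574 -0.1593  0.1871] [-179.9754    0.0502    8.3682] [ 37.0615  13.629  -27.3625  96.6218   6.5541  71.3957 -73.3756] [ 0.0826 -0.3338  0.0572] 0.02997386158413695
```

```bash
echo '0.01 -0.04 0 0 0.036 | 0.02 -0.08 0 0 0.036 | 0.03 -0.12 0 0 0.036 | 0.04 -0.16 0 0 0.036 | 0.05 -0.2 0 0 0.036 | 0.06 -0.24 0 0 0.036 | 0.07 -0.28 0 0 0.036 | 0.08 -0.31 0 0 0.036' | python3 steer.py 20;echo '0.0025 -0.023 0.02 0 0.036 | 0.0025 -0.023 0.04 0 0.036 | 0.0025 -0.023 0.057 0 0.036 | 0.0025 -0.023 0.057 0 0.036 | 0.0025 -0.023 0.057 0 0.036' | python3 steer.py;python3 - <<'E'
from h import *
np.set_printoptions(precision=4,suppress=True)
o=env.get_obs();print(rows([.5905,.1832,.0775]),o["tool_rot"],o["tool_pos"])
E
```

```text
time_s: 26.98
tool_pos: [0.5918, 0.1625, 0.1877]
tool_rot: [-179.9, 0.0, 8.6]
force: [0.3, 0.6, -0.1]
grip_width: 0.0362
grasp_force: 0.0
time_s: 27.4
tool_pos: [0.5913, 0.1807, 0.1297]
tool_rot: [180.0, 0.1, 8.3]
force: [0.3, 0.8, -0.8]
grip_width: 0.036
grasp_force: 0.0
[-0.0003 -0.0026  0.0522] [179.9911   0.145    8.2788] [0.5913 0.1807 0.1297]
```

```bash
echo '0 -0.0025 0.02 0 0.036 | 0 -0.0025 0.04 0 0.036 | 0 -0.0025 0.052 0 0.036 | 0 -0.0025 0.052 0 0.036 | 0 -0.0025 0.052 0 0.005 | 0 -0.0025 0.052 0 0.005 | 0 -0.0025 0.052 0 0.005 | 0 -0.0025 0.052 0 0.005' | python3 steer.py 20;echo '0 0 0 0 0.005 | 0 0.01 0 0 0.005 | 0 0.03 0 0 0.005 | 0 0.055 0 0 0.005 | 0 0.08 0 0 0.005 | 0 0.105 0 0 0.005 | 0 0.13 0 0 0.005 | 0 0.15 0 0 0.005' | python3 steer.py;echo '0 0.02 0 0 0.005 | 0 0.04 0 0 0.005 | 0 0.055 0 0 0.005 | 0 0.067 0 0 0.005 | 0 0.07 0 0 0.005 | 0 0.07 0 0 0.005' | python3 steer.py
```

```text
time_s: 28.07
tool_pos: [0.5927, 0.1835, 0.0799]
tool_rot: [-180.0, -0.1, 8.1]
force: [-0.1, 0.1, 0.1]
grip_width: 0.0172
grasp_force: 0.0
time_s: 28.73
tool_pos: [0.6147, 0.0338, 0.0795]
tool_rot: [-179.9, -0.2, 8.1]
force: [3.2, 3.5, 0.9]
grip_width: 0.0121
grasp_force: 20.0
time_s: 29.23
tool_pos: [0.6251, -0.0372, 0.0796]
tool_rot: [179.9, -0.2, 8.0]
force: [5.0, -1.4, 0.7]
grip_width: 0.0119
grasp_force: 20.0
```

```bash
echo '0 0.002 0 0 0.005 | 0 0.005 0 0 0.005 | 0 0.007 0 0 0.005 | 0 0.009 0 0 0.005 | 0 0.009 0 0 0.005' | python3 steer.py;echo '0 0.001 0 0 0.005 | 0 0.002 0 0 0.005 | 0 0.003 0 0 0.005 | 0 0.003 0 0 0.005' | python3 steer.py
```

```text
time_s: 29.65
tool_pos: [0.626, -0.0435, 0.0795]
tool_rot: [180.0, -0.2, 8.2]
force: [4.4, 2.0, 1.6]
grip_width: 0.0118
grasp_force: 20.0
time_s: 29.98
tool_pos: [0.6264, -0.046, 0.0795]
tool_rot: [-180.0, -0.2, 8.2]
force: [4.4, 1.6, 1.6]
grip_width: 0.0114
grasp_force: 20.0
```

```bash
echo '0 0.001 0 0 0.005 | 0 0.002 0 0 0.005 | 0 0.003 0 0 0.005 | 0 0.003 0 0 0.005' | python3 steer.py;echo '0 0.001 0 0 0.005 | 0 0.002 0 0 0.005 | 0 0.003 0 0 0.005 | 0 0.003 0 0 0.005' | python3 steer.py
```

```text
time_s: 30.32
tool_pos: [0.6264, -0.0461, 0.0795]
tool_rot: [-179.8, -0.2, 8.3]
force: [3.9, 6.1, 2.0]
grip_width: 0.0117
grasp_force: 20.0
time_s: 30.65
tool_pos: [0.6264, -0.0461, 0.0795]
tool_rot: [-179.6, -0.2, 8.4]
force: [2.5, 10.0, 2.9]
grip_width: 0.0117
grasp_force: 20.0
```

```bash
echo '0 -0.002 0 0 0.005 | 0 -0.003 0 0 0.03 | 0 -0.003 0 0 0.03 | 0 -0.003 0 0 0.03 | 0 -0.003 0 0 0.03 | 0 -0.003 -0.03 0 0.03 | 0 -0.003 -0.07 0 0.03 | -0.03 -0.003 -0.11 0 0.03' | python3 steer.py;echo '-0.03 0 -0.04 0 0.03 | -0.03 0 -0.08 0 0.03 | -0.03 0 -0.09 0 0.03 | -0.03 0 -0.09 0 0.03 | -0.03 0 -0.09 0 0.03' | python3 steer.py;python3 - <<'E'
from h import *
c=env.read_camera("wrist")
print(env.get_obs()["tool_pos"],proj(c,[.6264,-.046,.075]))
a=cv2.resize(c["color"],None,fx=.6,fy=.6);x,y=proj(c,[.635,-.07,.055]).astype(int);print(x,y)
crop(c["color"],x-110,y-60,x+70,y+80,3,"pics/z.png");b=cv2.imread("pics/z.png");t=env.read_camera("top")["color"]
b2=cv2.resize(b,(540,int(b.shape[0]*540/b.shape[1])))[:340];t2=cv2.resize(t[110:250,110:440],None,fx=1.7,fy=1.7)
W=max(b2.shape[1],t2.shape[1]);pad=lambda i:cv2.copyMakeBorder(i,0,0,0,W-i.shape[1],0)
cv2.imwrite("pics/fin.png",np.vstack([pad(b2),pad(t2)]))
E
```

```text
time_s: 31.32
tool_pos: [0.6024, -0.0528, 0.1829]
tool_rot: [-179.9, -0.1, 8.2]
force: [0.8, -1.0, 1.8]
grip_width: 0.0297
grasp_force: 0.0
time_s: 31.73
tool_pos: [0.5708, -0.058, 0.2728]
tool_rot: [179.9, -0.1, 8.1]
force: [-0.0, 0.3, -0.6]
grip_width: 0.03
grasp_force: 0.0
[ 0.57014898 -0.05788655  0.27110844] [318.35235061 128.38047194]
341 122
```

View pics/fin.png

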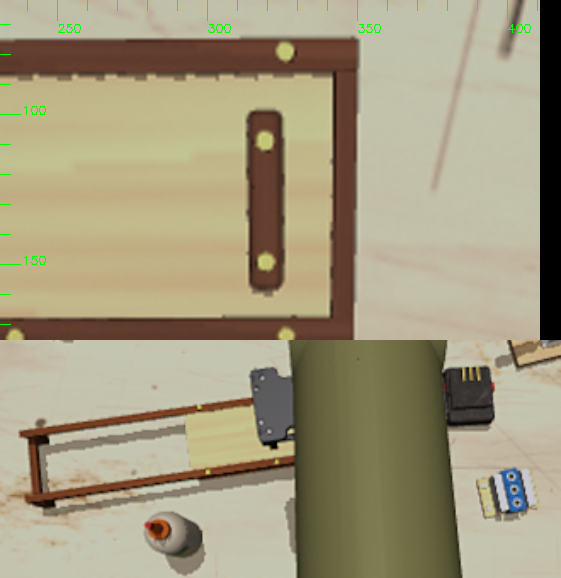

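The lid's leading edge lies against the frame bar with no gap (column 341 of the wrist view). In the top view the block sits in the saddle, and nothing else has moved.

```bash
python3 -c "
from cell import env
print(env.sign_off())"
```

```text
the job is handed in; nothing more can be done
None
```

The loose guide block, the one at the box's +y end, now stands upright and centred in the saddle channel, the lid is pushed fully shut against its frame bar, and the job was handed in at about 32 s.

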